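# Shoe tree into the free heel stand

## Robot

A 6-joint arm with a two-finger parallel gripper is mounted at the origin on the work surface. World frame = base frame: x ahead of the robot, y to its left, z up, the work surface at z = 0. Lengths are in mm, angles in rad, forces in N, time in s.
With the tool pointing down it reaches from about 350 to 975 mm from the base axis. Payload 7.1 kg.
Tool frame: the origin (TCP) lies at the very end of the fingers, on their centre line; the grasp point (between the pads) lies 19 mm behind it; x points along the fingers, y is the direction in which the jaws open and shut, and the axes are right-handed (so a half turn about x gives the same grasp; the last joint's range is limited). The gripper opens to 88 mm and grips with 3 to 60 N. Pads are 20 mm wide; open, the fingers measure 115 mm over their backs; the gripper's body (75 mm by 178 mm) begins 61 mm behind the grasp point.
Start: joints at [1.304, 0.423, 1.63, -0, 1.089, -0.019], TCP at [153.263, 605.9, 182.775] pointing down, gripper open.
Joint ranges: [-3, 3], [-0.9, 2.11], [0.09, 2.58], [-1.31, 4.45], [0.11, 2.69], [-2.54, 2.54]. Speed limits (rad/s): [2.39, 2.39, 3.01, 3.14, 3.14, 3.14].

## Interface

Orientations are given as a rotation vector (axis times angle).
In Python, from workcell import ctrl gives the robot as it stands. The module is installed in compiled form; this text tells all that it offers.
- The arm moves only by the tool carry_out, never from a script. Its argument "commands" is a list of rows, each a list of 6 numbers: the shift along the tool's x, y, z in m, then the turn, a rotation vector about the tool's x, y, z in degrees. In form: [[tx, ty, tz, rx, ry, rz], ...]. A call has 1 to 8 rows; each row shifts and turns the pose as measured when the row begins, along the tool's axes as they then stand; what a row does not reach is not made up. A row lasts 1/8 s, in which the tool goes at most 62.5 mm and 10.7 degrees, less where a joint would pass 70% of its speed; a pose out of reach is approached as far as the arm can. A call with a gripper value outside its range is refused whole. "grip" is the closure, from 0 (fully open) to 1 (shut), set as the call begins (left out, the last holds). The fingers move at their own pace and stop on an object; the grip force is fixed at half the most. Time passes only in rows, so rows that do not move let the fingers close. It gives the time, the measured TCP pose, the force and the opening at its end, in the units of the state.
- ctrl.get_obs(): the state, without advancing time (a new reading comes with each control period).
- ctrl.get_image(name): name is "side" or "top"; returns a dict with "pixels" (384x512x3 uint8, blue, green, red), "intrinsics" (3x3 intrinsics, pixels), "rvec" (rotation vector, rad) and "tvec" (3), from world to camera coordinates, as OpenCV has them. Camera axes: x right, y down, z forward; pixel columns grow to the right and rows downward; lengths in mm; the calibration is good to about 2 mm. A picture is of the moment at which its call begins. There is no depth.
- ctrl.close_job(): hands the job in, once; it reports no verdict.
The state is a dict: "t": time; "qpos": joint angles; "qvel": joint speeds; "joint_torque": joint torques, N m; "ee_pos": TCP position; "orientation": TCP orientation; "ft_force": force on the tool from outside, world axes, zero at the start; "moment": the same for the moment, N m; "width": finger opening in mm.
Only numpy, scipy, OpenCV 4.12 (cv2) and the standard library are available. Lean on these libraries where they do the work, as an engineer would, in place of code of your own. Each camera call takes 0.05 s, during which the arm holds its last target. There are 200 camera calls.

## Task

One of the two chrome heel stands on the turntable already holds a cedar shoe tree. Pull the other shoe tree out of the green boot toe cap and store it in the free stand the same way: steel rod through the stand's eye from the shelf side, wood pushed up to the eye and resting flat on the shelf. Leave the stored tree and everything else where they are.

Things in the scene. Friction and masses are not known exactly. Their poses are not given: they have to be found in the camera images.
- tree_1: Shoe tree to store, loose, 0.16 kg: cedar block 90 (x) x 40 (y) x 36 mm (z), toe end (-x) rounded, and a bare steel rod, 10 mm diameter, running from the middle of its rear face (x = +45, z = 18 mm) 105 mm along +x. Origin: centre of the block's underside. Starts flat on the mat, all its wood inside the toe cap, rod out of the mouth: only the rod can be gripped at first.
- tree_1_shoulder (a point): point on the rod's axis where the rod leaves the wood of tree_1 (45 mm from the block's middle; centre of mass about 30 mm ahead of it, in the wood)
- tree_1_tip (a point): rounded tip of the rod of tree_1, 105 mm from the shoulder
- tree_2: The second shoe tree, same shape and frame as tree_1, already stored in one of the two stands; which one varies. Loose, must not be moved.
- turntable: Fixed turntable (bearing locked): smoked-glass disc, 310 mm diameter, top 35 mm above the console. Origin: centre of its underside on the console. Carries two equal chrome heel stands along its x axis, at y = +60 mm (eye_a) and -60 mm (eye_b): each a shelf rail 22 mm wide, x = -86 to -6 mm, top 85 mm above the console, with a lip sloping down to x = -111 mm, then the ring (eye).
- eye_a (a point): Centre of the shelf-side face of the eye at turntable y = +60 mm. The eye is an upright ring, x = 0 to +10 mm, hole 18 mm and outside 30 mm in diameter, its axis 103 mm above the console (18 mm above the shelf). Axes as the turntable's: the rod goes in along +x, z up; a stored tree has its +x along this +x.
- eye_b (a point): the same for the stand at turntable y = -60 mm
- boot_mat: Fixed black rubber drip mat, 3 mm thick, x = -75 to +160 mm, 150 mm wide; origin on its underside, mid-width. Fixed on it is a green rubber rain-boot toe cap, a half-round tunnel along the mat's x from its open mouth at x = +15 mm to its closed end at +156 mm; outside 108 mm wide, 57 mm high (top above the console), inside 100 mm wide, 50 mm high. The mouth looks to the mat's -x.
- cap_mouth (a point): middle of the toe cap's open mouth, 21 mm above the console; the mouth looks along -x of this frame
- key_dish: teal glazed key dish, 72 mm in diameter, 22 mm high, loose on the glass between the shelves; leave alone. Origin: centre of its underside
- doorstop: brass bell-shaped doorstop, 54 mm in diameter, 72 mm high, loose on the glass between the rods; leave alone. Origin: centre of its underside
- shoe_brush: wooden shoe brush 150 (x) x 44 x 42 mm high, loose on the console between turntable and mat or behind there; leave alone. Origin: centre of its underside
- polish_tin: red polish tin, 76 mm in diameter, 25 mm high, loose on the console just off the mat's front edge, left or right of the way the tree comes out; leave alone. Origin: centre of its underside
- cream_jar: amber jar of shoe cream, 52 mm in diameter, 60 mm high, loose on the console on the other side of that way from the tin; leave alone. Origin: centre of its underside
- spray: blue spray bottle, 54 mm in diameter, 170 mm high, loose on the console between turntable and mat or behind there (it and the brush swap places); leave alone. Origin: centre of its underside
Not all that is in view belongs to the job. What is shaped like the tree_1 but yellow is not meant.

How it is judged:
By the outcome, as a careful person would: the job done as asked, in the order asked, and still so for the second after the job is handed in, with the robot touching nothing.
It also fails if it takes over 61 s, if anything falls off the work surface, if the arm or the gripper's body presses on something with over 40 N, if the wrist force passes 120 N, or if a joint passes its speed limit or range.

## Working session

There is one attempt and no reset: what is moved stays moved. The work goes in short steps, Python scripts to look and compute and a tool call to move; the robot and the scene stay as the last step left them, time stands still between calls to the robot, and variables do not carry over. Pictures are saved under pics/ and viewed, about 8 in all and at most 12, crops included, and the job is handed in when it is done.

Besides the shell and the picture viewer there is one more tool, called after "Request:" as a command line: name --pt "numbers of a row" for each row, then --argument value for the rest. carry_out: Moves the arm, as the interface text tells. Its arguments: {"type":"object","properties":{"commands":{"type":"array"},"grip":{"type":"number"}},"required":["commands"]}

```bash
mkdir -p pics
cat > h.py <<'E'
import numpy as np, cv2
from workcell import ctrl
def cam(name):
    d=ctrl.get_image(name); R=cv2.Rodrigues(np.array(d["rvec"],float))[0]
    return d["pixels"],np.array(d["intrinsics"],float),R,np.array(d["tvec"],float).ravel()
def ray(c,u,v):
    _,K,R,t=c; d=R.T@np.linalg.solve(K,[u,v,1.]); return -R.T@t,d
def onz(c,u,v,z):
    o,d=ray(c,u,v); return o+d*(z-o[2])/d[2]
def proj(c,P):
    _,K,R,t=c; p=K@(R@np.asarray(P,float)+t); return p[:2]/p[2]
E
python3 - <<'E'
from h import *
o=ctrl.get_obs(); print({k:np.round(v,3) for k,v in o.items()})
for n in("top","side"):
    c=cam(n); print(n,np.round(c[1],1).tolist(),np.round(-c[2].T@c[3]),np.round(c[2],2).tolist())
    cv2.imwrite(f"pics/{n}0.png",cv2.resize(c[0],(800,600),interpolation=cv2.INTER_CUBIC)); np.save(n+"0.npy",c[0])
E
```

```text
{'t': np.float64(0.0), 'qpos': array([ 1.304,  0.424,  1.631, -0.   ,  1.089, -0.019]), 'qvel': array([ 0.   ,  0.001, -0.002, -0.   , -0.001, -0.001]), 'joint_torque': array([ 1.0000e-03, -5.4463e+01, -2.7367e+01,  6.4000e-02,  2.3000e-02,
       -0.0000e+00]), 'ee_pos': array([153.128, 605.328, 182.036]), 'orientation': array([ 0.193,  1.562, -0.196]), 'ft_force': array([ 0.464, -0.518, -0.067]), 'moment': array([-0.007, -0.034, -0.033]), 'width': np.float64(87.921)}
top [[429.2, 0.0, 248.7], [0.0, 429.2, 191.1], [0.0, 0.0, 1.0]] [ 220.  -90. 1634.] [[0.0, -1.0, 0.0], [-0.98, -0.0, -0.21], [0.21, -0.0, -0.98]]
side [[391.1, 0.0, 247.9], [0.0, 391.1, 190.1], [0.0, 0.0, 1.0]] [ 120. -959.  648.] [[0.9, -0.44, -0.02], [-0.24, -0.45, -0.86], [0.37, 0.78, -0.51]]
```

View pics/top0.png

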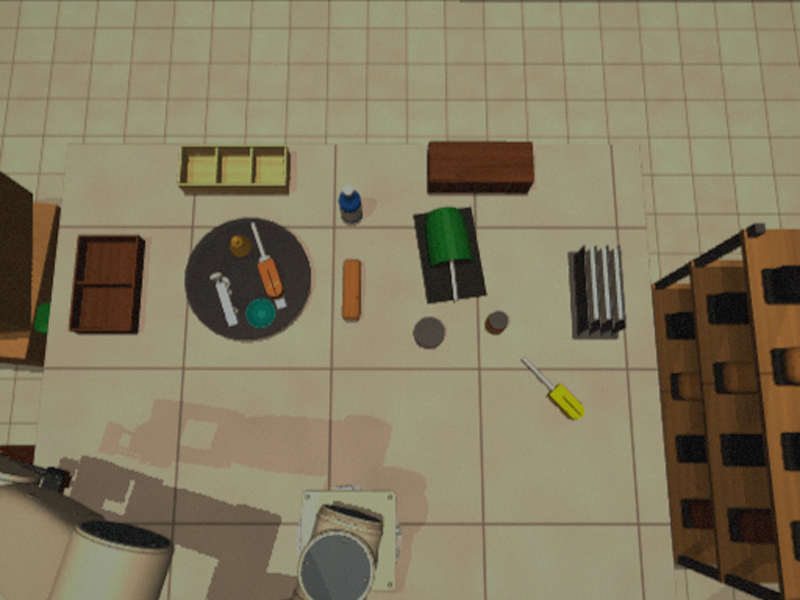

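View pics/side0.png

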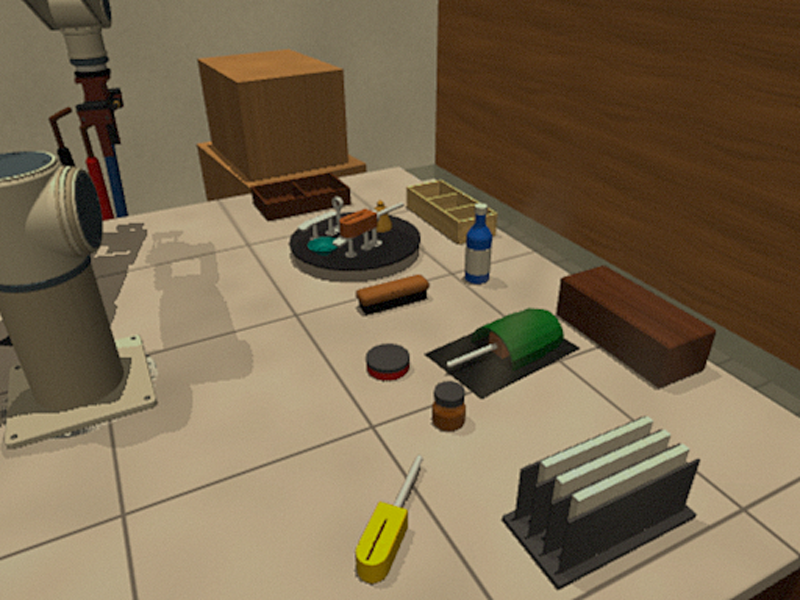

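Top view (800x600 scale): turntable at (248,279), with tree_2 in the right-hand stand (268,275) and its rod pointing up. The free stand is at (222,300). The mat and cap are at (450,250), and tree_1's rod runs from (452,262) to (455,300). The tin is at (429,333) and the jar at (497,321). Next I'll take close crops with colour masks.

Run:
```python
from h import *
T=cam("top");S=cam("side")
def crop(c,u,v,w,h,k): return cv2.resize(c[0][v:v+h,u:u+w],(w*k,h*k),interpolation=cv2.INTER_CUBIC)
# crops, scale 5
a=np.vstack([np.hstack([crop(T,116,136,80,60,5),crop(T,255,130,80,60,5)]),np.hstack([crop(S,182,116,80,60,5),crop(S,270,190,80,60,5)])])
cv2.imwrite("pics/crop1.png",a)
# disc: dark, low value
g=T[0].max(2); m=np.zeros_like(g); m[130:225,112:206]=(g[130:225,112:206]<75)*255
cs=max(cv2.findContours(m,0,2)[0],key=cv2.contourArea); e=cv2.fitEllipse(cv2.convexHull(cs)); print("disc",e, onz(T,*e[0],35))
hsv=cv2.cvtColor(T[0],cv2.COLOR_BGR2HSV)
def mask(lo,hi,box,name):
    x0,y0,x1,y1=box; mm=np.zeros_like(g); mm[y0:y1,x0:x1]=cv2.inRange(hsv,np.array(lo),np.array(hi))[y0:y1,x0:x1]
    c=max(cv2.findContours(mm,0,2)[0],key=cv2.contourArea); r=cv2.minAreaRect(c); print(name,r,cv2.contourArea(c)); return mm,r
mask((3,120,90),(18,255,255),(150,150,200,200),"wood2")
def line(box,name,z,thr=130):
    x0,y0,x1,y1=box; s=T[0][y0:y1,x0:x1].min(2).astype(float); w=np.clip(s-90,0,None)
    for r in range(y1-y0):
        if w[r].max()>20: print(name,r+y0,round(float((w[r]*(np.arange(x0,x1))).sum()/w[r].sum()),2),int(s[r].max()))
line((158,140,176,168),"rod2",0); line((282,160,298,198),"rod1",0); line((132,170,156,212),"railA",0)
```

```text
disc ((158.33428955078125, 178.19833374023438), (77.08722686767578, 80.5816879272461), 66.36189270019531) [609.84114521 252.73801127  35.        ]
wood2 ((172.59999084472656, 177.80001831054688), (24.033309936523438, 10.751744270324707), 71.56504821777344) 221.0
rod2 140 173.22 121
rod2 143 161.36 146
rod2 144 161.5 139
rod2 145 161.79 149
rod2 146 162.21 150
rod2 147 162.48 142
rod2 148 162.88 147
rod2 149 163.41 148
rod2 150 163.51 138
rod2 151 163.85 150
rod2 152 164.43 145
rod2 153 164.54 143
rod2 154 164.89 150
rod2 155 165.43 145
rod2 156 165.52 139
rod2 157 165.94 149
rod2 158 166.43 147
rod2 159 166.54 145
rod2 160 166.97 149
rod2 161 167.43 145
rod2 162 167.57 148
rod2 163 168.08 146
rod2 164 168.94 144
rod2 165 168.54 152
rod2 166 167.61 132
rod1 168 288.62 120
rod1 169 288.64 153
rod1 170 288.67 152
rod1 171 288.77 156
rod1 172 289.02 154
rod1 173 289.35 150
rod1 174 289.45 145
rod1 175 289.49 139
rod1 176 289.53 142
rod1 177 289.58 146
rod1 178 289.64 149
rod1 179 289.64 151
rod1 180 289.76 154
rod1 181 290.02 156
rod1 182 290.35 149
rod1 183 290.45 147
rod1 184 290.49 13
[... 310 characters left out ...]
7 137.38 130
railA 178 142.81 152
railA 179 143.89 138
railA 180 142.82 125
railA 181 141.39 155
railA 182 141.12 157
railA 183 141.19 156
railA 184 141.59 156
railA 185 141.59 155
railA 186 142.08 157
railA 187 142.64 157
railA 188 142.59 158
railA 189 142.7 157
railA 190 143.19 159
railA 191 143.5 158
railA 192 143.63 157
railA 193 144.2 159
railA 194 144.53 157
railA 195 144.59 158
railA 196 144.95 156
railA 197 145.54 158
railA 198 145.78 157
railA 199 146.13 157
railA 200 146.45 158
railA 201 146.73 160
railA 202 147.1 158
railA 203 147.47 158
railA 204 147.67 157
railA 205 148.07 157
railA 206 148.47 158
railA 207 147.9 155
railA 208 146.74 120
railA 210 132.23 126
railA 211 132.78 126
```

View pics/crop1.png

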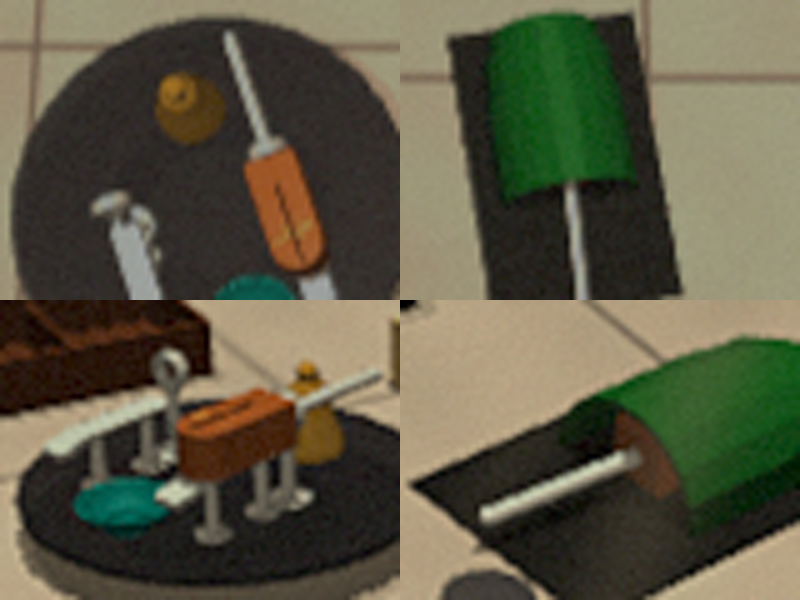

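The crops show the free stand's ring at about top px (138,177), with its rail running from (141,181) to (148,206). Rod 1 runs from (288.6,169) to (291,191). In the side view the wood sits just inside the mouth.

Run:
```python
from h import *
from scipy.spatial.transform import Rotation as Ro
T=cam("top");S=cam("side")
def rows(x0,x1,ys):
    s=np.clip(T[0][ys[0]:ys[1],x0:x1].min(2).astype(float)-90,0,None)
    return np.arange(*ys),(s*np.arange(x0,x1)).sum(1)/s.sum(1)
def L(x0,x1,ys,z):
    r,c=rows(x0,x1,ys); P=np.array([onz(T,u,v,z)[:2] for u,v in zip(c,r)])
    vx,vy,px,py=cv2.fitLine(P.astype(np.float32),2,0,.01,.01).ravel(); 
    if vx<0: vx,vy=-vx,-vy
    print("ends",P[0].round(1),P[-1].round(1),"yaw",np.degrees(np.arctan2(vy,vx)).round(2)); return np.array([px,py]),np.array([vx,vy])
p1,d1=L(282,298,(170,190),21)
p2,d2=L(158,176,(146,160),103)
pa,da=L(134,154,(184,204),85)
c=np.array([609.8,252.7])
for p,d in((p2,d2),(pa,da)):
    n=np.array([-d[1],d[0]]); print("lateral from disc centre",(p-c)@n)
print("tip1",onz(T,291,191.6,21)," tip2",onz(T,161,142.5,103),"rail end (lip)",onz(T,148.5,207.7,77))
# side view: tip1 px, shoulder1 px, eyeA centre px
for n,u,v,z in(("tip1",270+85/5,190+215/5,21),("should1",270+235/5,190+158/5,21),("tip2",182+379/5,116+76/5,103),("eyeA",182+168/5,116+72/5,103)):
    print(n,onz(S,u,v,z).round(1))
for n,u,v,z in(("eyeA ringtop",116+111/5,136+206/5,110),("tin",429/1.5625,333/1.5625,25),("jar",497/1.5625,321/1.5625,60),("spray",349/1.5625,195/1.5625,150)): print(n,onz(T,u,v,z).round(1))
print(Ro.from_rotvec(ctrl.get_obs()["orientation"]).as_matrix().round(3).tolist())
```

```text
ends [ 646.7 -248.5] [ 571.2 -255.6] yaw 4.99
ends [716.8 229.3] [666.5 211. ] yaw 20.28
ends [575.5 303. ] [504.1 277.5] yaw 19.84
lateral from disc centre -59.11555553535619
lateral from disc centre 59.75342204764347
tip1 [ 561.02296606 -255.93923533   21.        ]  tip2 [730.42075538 234.31916048 103.        ] rail end (lip) [488.00401598 274.88288668  77.        ]
tip1 [ 565.5 -256.3   21. ]
should1 [ 664.7 -250.3   21. ]
tip2 [728.9 224.7 103. ]
eyeA [596.9 306.9 103. ]
eyeA ringtop [595.2 310.3 110. ]
tin [ 476.7 -191.6   25. ]
jar [ 500.3 -351.7   60. ]
spray [ 7.829e+02 -4.000e-01  1.500e+02]
[[-0.0, 0.245, 0.969], [-0.001, 0.969, -0.245], [-1.0, -0.001, 0.0]]
```

Request:
carry_out --pt "0 -0.042 0.038 0 0 0" --pt "0 -0.042 0.038 0 0 0" --pt "0 -0.042 0.038 0 0 0" --pt "0 -0.042 0.038 0 0 0" --pt "0 -0.042 0.038 0 0 0" --pt "0 -0.042 0.038 0 0 0" --pt "0 -0.042 0.038 0 0 0" --pt "0 -0.042 0.038 0 0 0" --grip 0

```text
t: 1.3
ee_pos: [371.2, 198.3, 182.8]
orientation: [0.191, 1.559, -0.185]
ft_force: [0.1, -0.1, -0.1]
width: 88.0
```

```bash
cat > go.py <<'E'
import sys
from h import *
from scipy.spatial.transform import Rotation as Ro
x,y,z,yaw=map(float,sys.argv[1:5])   # target TCP, yaw of tool y, tool down
o=ctrl.get_obs(); M=Ro.from_rotvec(o["orientation"])
G=np.array([[0,0,0],[0,0,0],[-1,0,0]],float); c,s=np.cos(np.radians(yaw)),np.sin(np.radians(yaw))
G[:,1]=c,s,0; G[:,2]=s,-c,0
print("t",round(float(o["t"]),2),"pos",o["ee_pos"].round(1),"yaw",np.degrees(np.arctan2(*M.as_matrix()[[1,0],1])).round(2),"w",round(float(o["width"]),1),"F",o["ft_force"].round(1),"q",np.round(o["qpos"],2))
print("shift tool mm",(M.inv().apply(np.array([x,y,z])-o["ee_pos"])).round(1),"turn deg",np.degrees((M.inv()*Ro.from_matrix(G)).as_rotvec()).round(2))
E
python3 go.py 615 -251.5 120 95
```

```text
t 1.3 pos [371.2 198.3 182.8] yaw 76.25 w 88.0 F [ 0.1 -0.1 -0.1] q [ 0.46  0.11  2.06  0.    0.96 -0.87]
shift tool mm [  62.2 -379.2  343.6] turn deg [-18.75   0.21  -0.22]
```

Request:
carry_out --pt "0 -0.042 0.038 0 0 0" --pt "0 -0.042 0.038 0 0 0" --pt "0 -0.042 0.038 0 0 0" --pt "0 -0.042 0.038 0 0 0" --pt "0 -0.042 0.038 0 0 0" --pt "0 -0.042 0.038 0 0 0" --pt "0 -0.042 0.038 0 0 0" --pt "0 -0.042 0.038 0 0 0"

```text
t: 2.3
ee_pos: [592.7, -215.5, 184.4]
orientation: [0.194, 1.554, -0.185]
ft_force: [0.5, 0.8, -0.7]
width: 87.9
```

Request:
carry_out --pt "0.02 0 0 -9.5 0 0" --pt "0.02 0 0 -9.5 0 0" --pt "0.02 0 0 0 0 0" --pt "0 0 0 0 0 0"

```text
t: 2.8
ee_pos: [595.2, -220.7, 122.4]
orientation: [-0.072, 1.558, 0.077]
ft_force: [-0.1, 0.8, -0.1]
width: 87.9
```

```bash
python3 go.py 615 -251.5 8 95
```

```text
t 2.8 pos [ 595.2 -220.7  122.4] yaw 95.44 w 87.9 F [-0.1  0.8 -0.1] q [-0.38  0.5   1.66  0.01  0.97 -2.05]
shift tool mm [114.5 -32.9  15.5] turn deg [ 0.44  0.66 -0.15]
```

Request:
carry_out --pt "0 -0.033 0.016 0.4 0.6 -0.2" --pt "0.04 0 0 0 0 0" --pt "0.04 0 0 0 0 0" --pt "0 0 0 0 0 0"

```text
t: 3.3
ee_pos: [618.2, -253.9, 45.7]
orientation: [-0.072, 1.563, 0.066]
ft_force: [-0.6, 1.1, 0.5]
width: 87.5
```

```bash
python3 go.py 615 -251.5 8 95
python3 - <<'E'
from h import *
T=cam("top");S=cam("side")
k=lambda c,u,v:cv2.resize(c[0][v:v+80,u:u+80],(400,400),interpolation=cv2.INTER_CUBIC)
cv2.imwrite("pics/c2.png",np.hstack([k(T,250,130),k(S,265,160)]))
E
```

```text
t 3.3 pos [ 618.2 -253.9   45.7] yaw 95.02 w 87.5 F [-0.6  1.1  0.5] q [-0.41  0.65  1.61 -0.    0.88 -2.07]
shift tool mm [37.7  2.9 -3.2] turn deg [0.02 0.37 0.24]
```

View pics/c2.png

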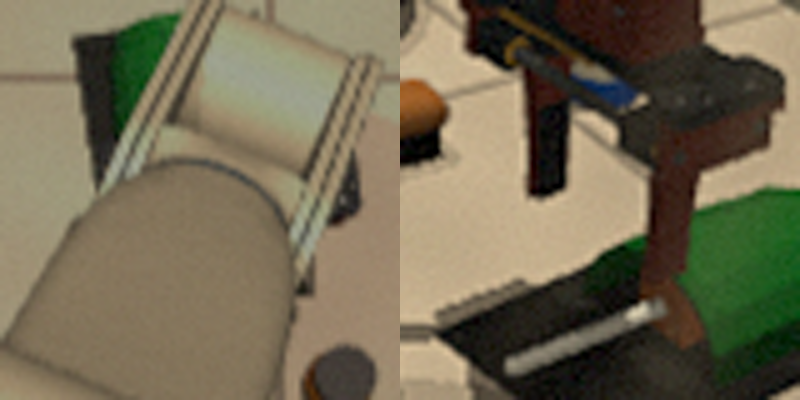

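The side view shows the open fingers straddling the rod just in front of the mouth. The near finger is at (675,230), and the rod runs from (515,365) to (660,305). I'll lower and grip.

Request:
carry_out --pt "0.02 0.003 -0.003 0 0.3 0.2" --pt "0.016 0 0 0 0 0" --pt "0 0 0 0 0 0"

```text
t: 3.78
ee_pos: [619.8, -252.8, 14.6]
orientation: [-0.073, 1.559, 0.065]
ft_force: [-0.0, -0.1, 1.1]
width: 87.9
```

Request:
carry_out --pt "0 0 0 0 0 0" --pt "0 0 0 0 0 0" --pt "0 0 0 0 0 0" --pt "0 0 0 0 0 0" --pt "0 0 0 0 0 0" --pt "0 0 0 0 0 0" --grip 1

```text
t: 4.53
ee_pos: [620.6, -253.2, 15.8]
orientation: [-0.074, 1.557, 0.064]
ft_force: [0.1, 0.1, -0.2]
width: 31.2
```

```bash
python3 go.py 531 -258.8 8 95
```

```text
t 4.53 pos [ 620.6 -253.2   15.8] yaw 95.04 w 31.2 F [ 0.1  0.1 -0.2] q [-0.41  0.69  1.62  0.    0.82 -2.06]
shift tool mm [  6.7   2.3 -89.9] turn deg [0.04 0.71 0.38]
```

Request:
carry_out --pt "0.008 0.001 0 0 0.7 0.3" --pt "0 0 0 0 0 0" --pt "0 0 0 0 0 0" --pt "0 0 0 0 0 0" --pt "0 0 0 0 0 0"

```text
t: 5.15
ee_pos: [620.5, -252.1, 6.9]
orientation: [-0.07, 1.571, 0.069]
ft_force: [-1.3, -1.0, 0.2]
width: 0.3
```

```bash
python3 go.py 531 -258.8 8 95
```

```text
t 5.15 pos [ 620.5 -252.1    6.9] yaw 95.05 w 0.3 F [-1.3 -1.   0.2] q [-0.4   0.7   1.61 -0.    0.83 -2.06]
shift tool mm [ -1.    1.2 -89.8] turn deg [ 0.05 -0.07  0.04]
```

Run:
```python
from h import *
S=cam("side")
cv2.imwrite("pics/c3.png",cv2.resize(S[0][170:270,240:375],(810,600)[:2],interpolation=cv2.INTER_CUBIC)[:, :800])
```

```text
(no output)
```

View pics/c3.png

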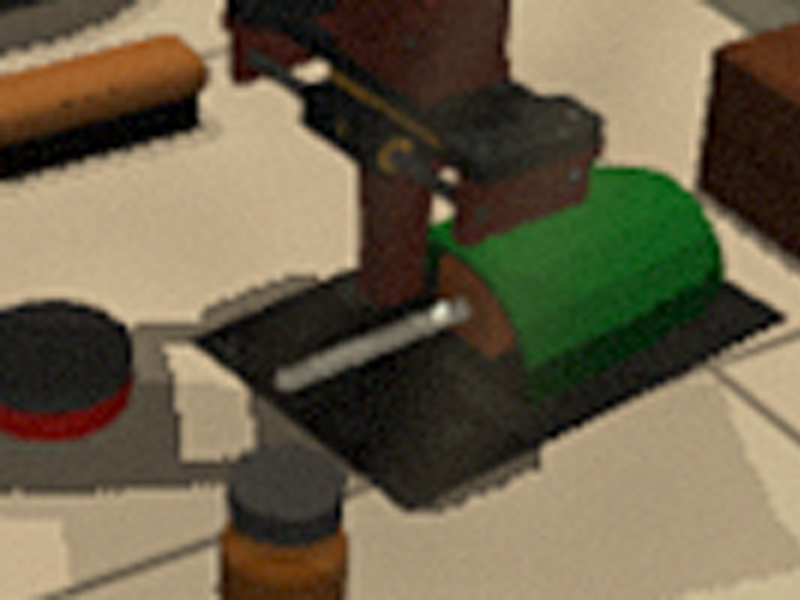

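The fingers (390,290) closed fully on the far (+y) side of the rod, and the rod hasn't moved (tip 285,380). I'll compare the reported TCP with where the camera sees it.

Run:
```python
from h import *
S=cam("side");T=cam("top")
p=ctrl.get_obs()["ee_pos"]; print("proj ee",proj(S,p),"seen finger bottom ~",240+390/6,170+300/6)
print("seen->world z7",onz(S,240+390/6,170+300/6,7))
for z in (7,21,26): print("at",z,onz(S,240+390/6,170+300/6,z).round(1))
print("rod tip proj",proj(S,[563,-256,21]),"rod @620",proj(S,[620,-251.2,21]))
print("tip2/disc centre check", proj(S,[730,234,103]))
# c2: near finger bottom 265+265/5+..., at z=45.7
print("near finger c2",onz(S,265+265/5,160+290/5,45.7).round(1),"far",onz(S,265+145/5,160+195/5,45.7).round(1))
```

```text
proj ee [303.50828686 230.58102354] seen finger bottom ~ 305.0 220.0
seen->world z7 [ 651.51218982 -212.29686529    7.        ]
at 7 [ 651.5 -212.3    7. ]
at 21 [ 639.9 -228.6   21. ]
at 26 [ 635.8 -234.4   26. ]
rod tip proj [286.13042651 233.20197146] rod @620 [303.4147884  226.27388895]
tip2/disc centre check [256.89359941 130.2884021 ]
near finger c2 [ 655.  -265.8   45.7] far [ 649.3 -154.7   45.7]
```

Run:
```python
from h import *
S=cam("side");T=cam("top")
p=ctrl.get_obs()["ee_pos"]
f=lambda P:((proj(S,P)-[240,130])*5).round(0)
jy=np.array([np.cos(np.radians(95)),np.sin(np.radians(95)),0])
for dz in (0,20,37,80,117):
    print(dz,"mid",f(p+[0,0,dz]),"near end",f(p-89*jy+[0,0,dz]),"far",f(p+89*jy+[0,0,dz]))
im=S[0][130:250,240:390]
im=(255*(im/255.)**0.5).astype(np.uint8)
cv2.imwrite("pics/c4.png",cv2.resize(im,(750,600),interpolation=cv2.INTER_CUBIC))
```

```text
0 mid [317. 503.] near end [426. 591.] far [221. 425.]
20 mid [319. 473.] near end [430. 560.] far [222. 396.]
37 mid [321. 447.] near end [432. 533.] far [223. 371.]
80 mid [325. 379.] near end [439. 463.] far [225. 306.]
117 mid [329. 319.] near end [446. 400.] far [227. 248.]
```

View pics/c4.png

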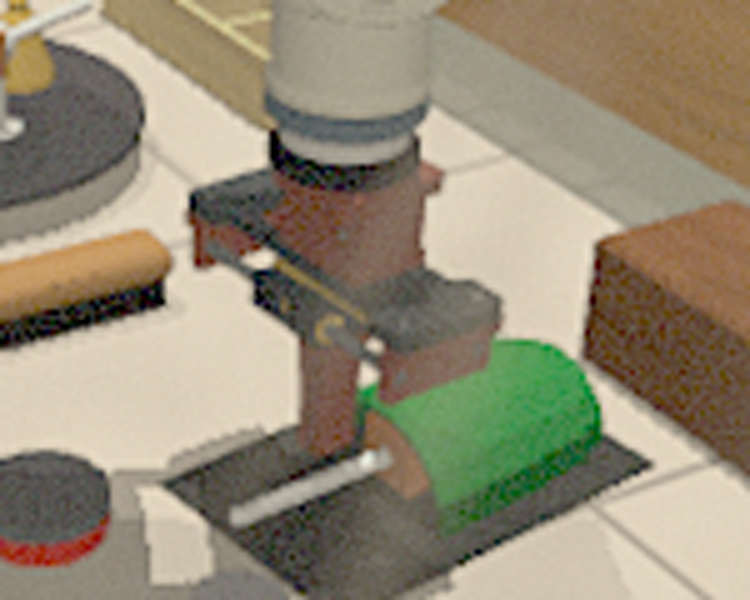

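Run:
```python
from h import *
S=cam("side");T=cam("top")
s=np.load("side0.npy");t=np.load("top0.npy")
jy=np.array([.245,.969,0]); p=np.array([153.1,605.3,182])
for n,c in(("side",S),("top",T)):
    for dz in(0,37,80,117): print(n,dz,[(proj(c,p+k*jy+[0,0,dz])).round(1).tolist() for k in(-50,0,50)])
a=s[0:150,0:110]; b=t[270:384,0:110]
g=lambda i:(255*(i/255.)**.6).astype(np.uint8)
A=cv2.resize(g(a),(396,540),interpolation=cv2.INTER_CUBIC); B=cv2.resize(g(b),(396,410),interpolation=cv2.INTER_CUBIC)
B=np.vstack([B,np.zeros((130,396,3),np.uint8)])
cv2.imwrite("pics/c5.png",np.hstack([A,B]))
```

```text
side 0 [[72.0, 110.4], [74.3, 106.1], [76.4, 102.0]]
side 37 [[69.4, 100.5], [71.8, 96.4], [74.1, 92.5]]
side 80 [[66.3, 88.6], [68.8, 84.8], [71.2, 81.2]]
side 117 [[63.6, 78.1], [66.2, 74.5], [68.7, 71.1]]
top 0 [[49.6, 306.9], [35.2, 303.0], [20.8, 299.2]]
top 37 [[44.4, 307.6], [29.6, 303.6], [14.8, 299.6]]
top 80 [[37.9, 308.4], [22.7, 304.3], [7.4, 300.2]]
top 117 [[32.0, 309.1], [16.3, 304.9], [0.7, 300.7]]
```

View pics/c5.png

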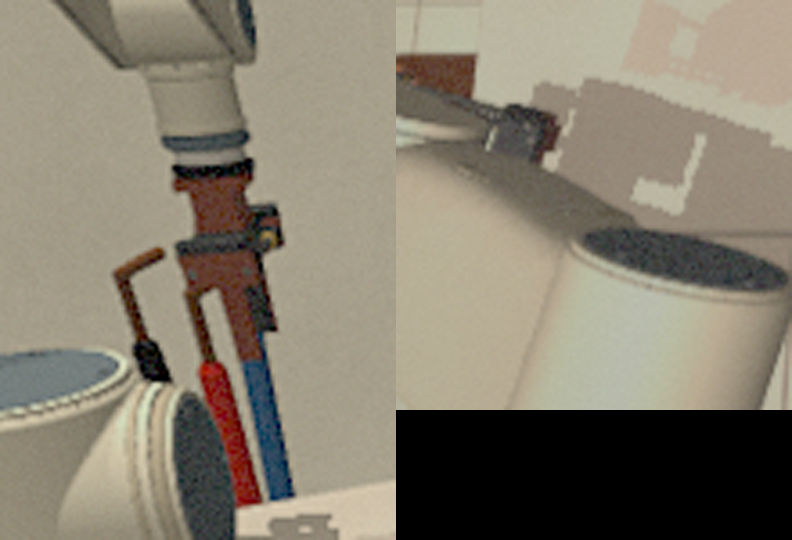

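Both views, at the start and now, put the finger ends about 37 mm above the reported TCP (at the start, seen at (69.4,100) against (72,110) predicted). So I'll treat the real fingertip as reported z + 37 and approach gently, watching the force.

Request:
carry_out --pt "0 0 0 0 0 0" --pt "0 0 0 0 0 0" --pt "0 0 0 0 0 0" --pt "0 0 0 0 0 0" --pt "0 0 0 0 0 0" --grip 0.3

```text
t: 6.12
ee_pos: [620.6, -252.1, 7.0]
orientation: [-0.07, 1.571, 0.068]
ft_force: [-1.0, -0.1, 0.2]
width: 46.9
```

Request:
carry_out --pt "0.01 0 -0.003 0 0 0" --pt "0.01 0 0 0 0 0" --pt "0.006 0 0 0 0 0" --pt "0.004 0 0 0 0 0"

```text
t: 6.62
ee_pos: [616.9, -252.3, -25.6]
orientation: [-0.07, 1.571, 0.069]
ft_force: [0.2, 0.2, -1.0]
width: 62.1
```

```bash
python3 go.py 615 -251.5 -27 95
python3 - <<'E'
from h import *
S=cam("side")
im=(255*(S[0][160:250,250:370]/255.)**0.5).astype(np.uint8)
cv2.imwrite("pics/c6.png",cv2.resize(im,(780,585),interpolation=cv2.INTER_CUBIC))
E
```

```text
t 6.62 pos [ 616.9 -252.3  -25.6] yaw 95.04 w 62.1 F [ 0.2  0.2 -1. ] q [-0.41  0.75  1.62 -0.    0.78 -2.06]
shift tool mm [ 1.4  0.9 -1.8] turn deg [ 0.04 -0.1   0.03]
```

View pics/c6.png

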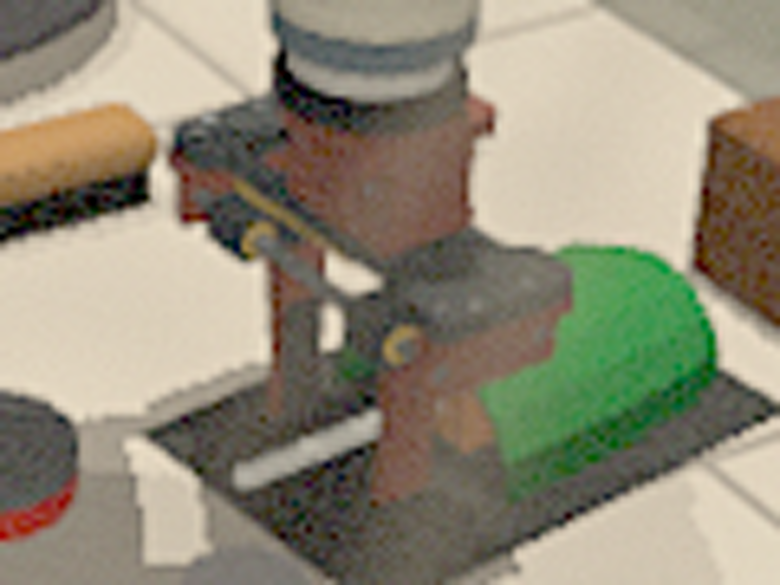

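The rod now passes between the fingers, with the near finger in front of it at (400,480) and the far one behind at (290,400). I'll close.

Request:
carry_out --pt "0 0 0 0 0 0" --pt "0 0 0 0 0 0" --pt "0 0 0 0 0 0" --pt "0 0 0 0 0 0" --pt "0 0 0 0 0 0" --pt "0 0 0 0 0 0" --pt "0 0 0 0 0 0" --grip 1

```text
t: 7.55
ee_pos: [617.3, -252.3, -25.2]
orientation: [-0.07, 1.571, 0.069]
ft_force: [0.2, -0.8, 0.3]
width: 9.4
```

```bash
python3 go.py 532 -259.7 -25.6 95
```

```text
t 7.55 pos [ 617.3 -252.3  -25.2] yaw 95.05 w 9.4 F [ 0.2 -0.8  0.3] q [-0.41  0.75  1.62 -0.    0.78 -2.06]
shift tool mm [  0.5   0.1 -85.6] turn deg [ 0.05 -0.06  0.04]
```

Gripped (9.4 mm). Pulling 85 mm along tool -z.

Request:
carry_out --pt "0 0 -0.015 0 0 0" --pt "0 0 -0.015 0 0 0" --pt "0 0 -0.015 0 0 0" --pt "0 0 -0.015 0 0 0" --pt "0 0 -0.015 0 0 0" --pt "0 0 -0.012 0 0 0" --pt "0 0 0 0 0 0"

```text
t: 8.43
ee_pos: [522.8, -260.4, -25.2]
orientation: [-0.069, 1.572, 0.068]
ft_force: [-0.2, 0.7, -0.2]
width: 9.3
```

```bash
python3 go.py 532 -259.7 -25.6 95
```

```text
t 8.43 pos [ 522.8 -260.4  -25.2] yaw 95.0 w 9.3 F [-0.2  0.7 -0.2] q [-0.48  0.67  1.81 -0.    0.66 -2.14]
shift tool mm [ 0.4 -0.1  9.3] turn deg [-0.   -0.13  0.  ]
```

Request:
carry_out --pt "0 0 0 0 0 0" --pt "0 0 0 0 0 0" --pt "0 0 0 0 0 0" --grip 0.75

```text
t: 8.8
ee_pos: [524.1, -260.7, -24.9]
orientation: [-0.069, 1.571, 0.068]
ft_force: [-0.7, -0.0, -0.2]
width: 21.8
```

Request:
carry_out --pt "-0.03 0 0 0 0 0" --pt "-0.035 0 0 0 0 0" --pt "0 0 0.04 0 0 0" --pt "0 0 0.038 0 0 0" --pt "0 0 0 0 0 0"

```text
t: 9.43
ee_pos: [605.1, -253.3, 42.2]
orientation: [-0.07, 1.57, 0.068]
ft_force: [0.3, -0.1, 0.4]
width: 21.4
```

Request:
carry_out --pt "0 0 0 0 0 0" --pt "0 0 0 0 0 0" --pt "0 0 0 0 0 0" --grip 0.25

```text
t: 9.8
ee_pos: [602.4, -252.9, 41.2]
orientation: [-0.069, 1.573, 0.069]
ft_force: [-0.2, -0.0, 0.2]
width: 48.8
```

```bash
python3 go.py 603 -253.5 -23 95
python3 - <<'E'
from h import *
S=cam("side")
im=(255*(S[0][160:250,250:370]/255.)**0.5).astype(np.uint8)
cv2.imwrite("pics/c7.png",cv2.resize(im,(780,585),interpolation=cv2.INTER_CUBIC))
E
```

```text
t 9.8 pos [ 602.4 -252.9   41.2] yaw 95.04 w 48.8 F [-0.2 -0.   0.2] q [-0.42  0.64  1.64 -0.    0.87 -2.07]
shift tool mm [64.2 -0.7  0.8] turn deg [ 0.04 -0.18 -0.03]
```

View pics/c7.png

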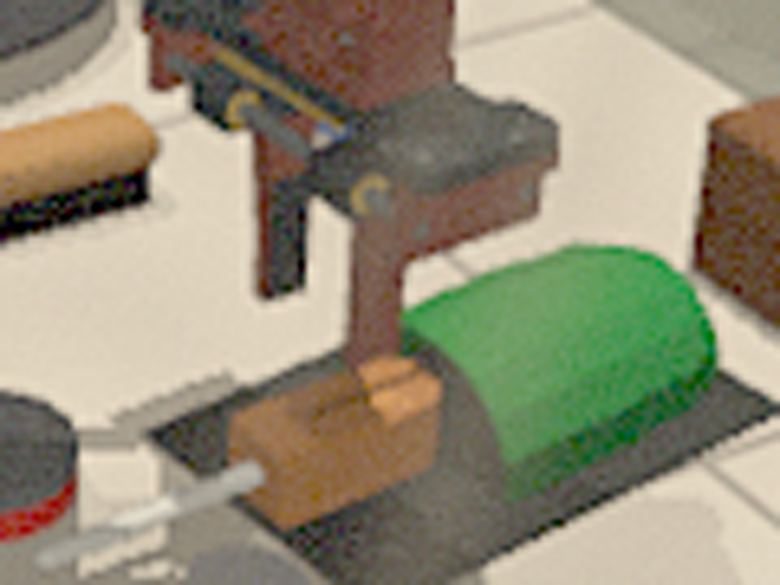

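The wood is out of the cap: rear face at (250,470), toe at (430,400), just in front of the mouth. I'll straddle the wood and grip it at its centre of mass.

Request:
carry_out --pt "0 0 0 0 0 0" --pt "0.02 -0.001 -0.002 0 0 0" --pt "0.02 0 0 0 0 0" --pt "0.017 0 0 0 0 0" --pt "0.008 0 0 0 0 0" --pt "0 0 0 0 0 0"

```text
t: 10.6
ee_pos: [598.0, -253.7, -30.3]
orientation: [-0.067, 1.576, 0.07]
ft_force: [1.0, -0.2, 0.3]
width: 65.8
```

Request:
carry_out --pt "0 0 0 0 0 0" --pt "0 0 0 0 0 0" --pt "0 0 0 0 0 0" --pt "0 0 0 0 0 0" --pt "0 0 0 0 0 0" --pt "0 0 0 0 0 0" --grip 1

```text
t: 11.35
ee_pos: [599.1, -254.1, -28.8]
orientation: [-0.068, 1.574, 0.069]
ft_force: [-0.8, -0.5, -2.0]
width: 40.0
```

```bash
python3 go.py 560 -257 120 95
```

```text
t 11.35 pos [ 599.1 -254.1  -28.8] yaw 95.01 w 40.0 F [-0.8 -0.5 -2. ] q [-0.42  0.74  1.66 -0.    0.75 -2.08]
shift tool mm [-148.6    0.7  -39.8] turn deg [ 0.01 -0.23 -0.05]
```

Request:
carry_out --pt "0 0 -0.015 0 0 0" --pt "0 0 -0.015 0 0 0" --pt "-0.02 0 0 0 0 0" --pt "-0.03 0 0 0 0 0" --pt "-0.035 0 0 0 0 0" --pt "-0.035 0 0 0 0 0" --pt "-0.03 0 0 0 0 0"

```text
t: 12.22
ee_pos: [565.5, -257.0, 128.8]
orientation: [-0.066, 1.576, 0.069]
ft_force: [0.0, -0.1, -1.8]
width: 39.9
```

```bash
python3 go.py 450 258 120 -70
python3 - <<'E'
from h import *
S=cam("side");T=cam("top")
a=S[0][120:260,230:410]
cv2.imwrite("pics/c8.png",cv2.resize((255*(a/255.)**.6).astype(np.uint8),(720,560),interpolation=cv2.INTER_CUBIC))
E
```

```text
t 12.22 pos [ 565.5 -257.   128.8] yaw 94.92 w 39.9 F [ 0.  -0.1 -1.8] q [-0.45  0.48  1.67 -0.    0.99 -2.1 ]
shift tool mm [ 10.4 522.9 -70.9] turn deg [164.92  -0.25   0.47]
```

View pics/c8.png

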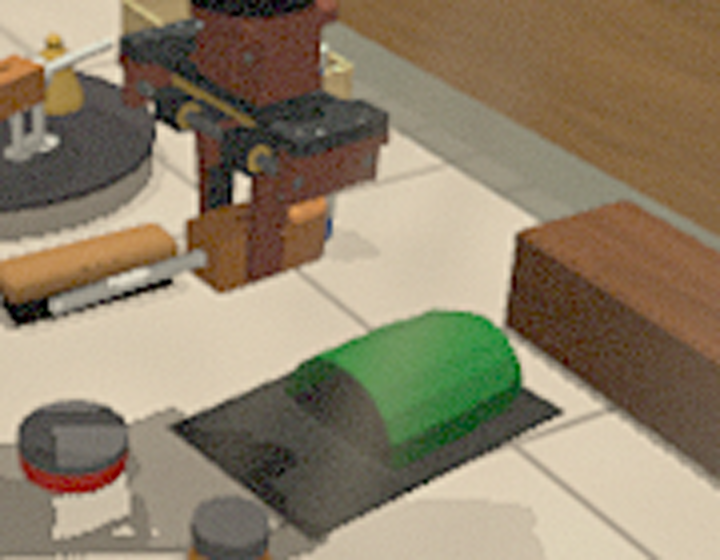

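Lifted level: wood at (250,240), rod to (60,300), and the tin and jar undisturbed. Next I'll carry it over and turn it.

Request:
carry_out --pt "0 0.055 -0.0075 0 0 0" --pt "0 0.058 -0.008 0 0 0" --pt "0 0.058 -0.008 0 0 0" --pt "0 0.058 -0.008 0 0 0" --pt "0 0.058 -0.008 0 0 0" --pt "0 0.058 -0.008 0 0 0" --pt "0 0.058 -0.008 0 0 0" --pt "0 0.058 -0.008 0 0 0"

```text
t: 13.32
ee_pos: [462.3, 204.7, 128.8]
orientation: [-0.062, 1.567, 0.059]
ft_force: [0.9, -0.2, -0.6]
width: 39.9
```

Request:
carry_out --pt "0 0 0 10 0 0" --pt "0 0 0 10 0 0" --pt "0 0 0 10 0 0" --pt "0 0 0 10 0 0" --pt "0 0 0 10 0 0" --pt "0 0 0 10 0 0" --pt "0 0 0 10 0 0" --pt "0 0 0 10 0 0"

```text
t: 14.32
ee_pos: [456.3, 208.2, 125.2]
orientation: [1.046, 1.302, -1.053]
ft_force: [1.3, 0.2, -1.4]
width: 39.5
```

Request:
carry_out --pt "0 0 0 10 0 0" --pt "0 0 0 10 0 0" --pt "0 0 0 10 0 0" --pt "0 0 0 10 0 0" --pt "0 0 0 10 0 0" --pt "0 0 0 10 0 0" --pt "0 0 0 10 0 0" --pt "0 0 0 0 0 0"

```text
t: 15.32
ee_pos: [452.0, 206.2, 121.7]
orientation: [1.918, 0.512, -1.935]
ft_force: [0.7, 0.4, -1.6]
width: 40.3
```

```bash
python3 go.py 435 252.8 65 -70
```

```text
t 15.32 pos [452.  206.2 121.7] yaw -60.06 w 40.3 F [ 0.7  0.4 -1.6] q [ 0.41  0.33  1.95 -0.    0.87  1.46]
shift tool mm [ 56.5 -49.   -9. ] turn deg [ 9.94  0.52 -0.11]
```

Request:
carry_out --pt "0 -0.04 -0.007 9.9 0.5 -0.1" --pt "0 -0.01 -0.01 0 0 0" --pt "0 0 0 0 0 0"

```text
t: 15.7
ee_pos: [444.1, 257.6, 121.0]
orientation: [2.026, 0.365, -2.027]
ft_force: [-0.0, -0.5, -1.7]
width: 39.3
```

```bash
python3 go.py 435 252.8 60 -70
```

```text
t 15.7 pos [444.1 257.6 121. ] yaw -69.53 w 39.3 F [-0.  -0.5 -1.7] q [ 0.5   0.35  1.92 -0.    0.87  1.72]
shift tool mm [61.   1.3 10.1] turn deg [ 0.47  0.03 -0.03]
```

Request:
carry_out --pt "0.02 0.001 0.01 0.5 0 0" --pt "0.02 0 0 0 0 0" --pt "0.017 0 0 0 0 0" --pt "0 0 0 0 0 0"

```text
t: 16.2
ee_pos: [435.8, 250.4, 62.6]
orientation: [2.024, 0.367, -2.025]
ft_force: [0.3, 0.2, -1.3]
width: 39.8
```

```bash
python3 go.py 435 252.8 56 -70
python3 - <<'E'
from h import *
S=cam("side");T=cam("top")
k=lambda c,u,v,w,h,s:cv2.resize((255*(c[0][v:v+h,u:u+w]/255.)**.7).astype(np.uint8),(w*s,h*s),interpolation=cv2.INTER_CUBIC)
cv2.imwrite("pics/c9.png",np.hstack([k(T,125,155,50,75,8),k(S,170,110,50,75,8)]))
c=np.array([609.8,252.7]); u=np.array([np.cos(np.radians(20.05)),np.sin(np.radians(20.05))]); n=np.array([-u[1],u[0]])
o=ctrl.get_obs()["ee_pos"][:2]; print("TCP in table frame along/lat",(o-c)@u,(o-c)@n)
e=c+60*n; 
for nm,cc,(a,b) in(("T",T,(125,155)),("S",S,(170,110))):
    print(nm,"eye face",((proj(cc,[*e,103])-[a,b])*8).round(0),"tip exp",((proj(cc,[*(o+u*135),106])-[a,b])*8).round(0))
E
```

```text
t 16.2 pos [435.8 250.4  62.6] yaw -69.34 w 39.8 F [ 0.3  0.2 -1.3] q [ 0.5   0.43  1.98 -0.    0.74  1.71]
shift tool mm [ 6.6 -2.5 -0.1] turn deg [ 0.66  0.05 -0.09]
TCP in table frame along/lat -163.00966529466416 57.87104408739686
T eye face [111. 194.] tip exp [132. 247.]
S eye face [348. 165.] tip exp [304. 178.]
```

View pics/c9.png

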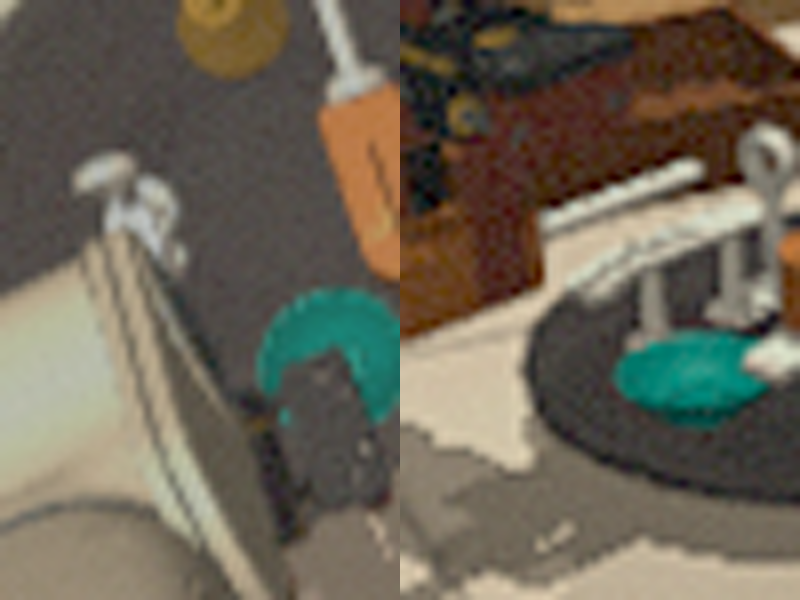

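Side crop: rod tip at (698,170), ring centre near (770,158). The top view is blocked by the arm. I'll correct laterally, in yaw and in height, then fit the rod line and ring numerically.

Request:
carry_out --pt "0.008 -0.003 0 0.7 0 0" --pt "0 0 0 0 0 0"

```text
t: 16.55
ee_pos: [436.8, 254.3, 56.6]
orientation: [2.037, 0.357, -2.028]
ft_force: [0.2, -0.9, -1.5]
width: 39.9
```

```bash
cat > meas.py <<'E'
from h import *
def run():
    S=cam("side"); g=S[0].min(2).astype(float)
    o=ctrl.get_obs(); p=o["ee_pos"]
    c=np.array([609.8,252.7]); a=np.radians(20.05); u=np.array([np.cos(a),np.sin(a),0]); n=np.array([-u[1],u[0],0]); e=np.array([c[0],c[1],103])+60*n
    rel=p-e; lat=rel@n; along=rel@u; z=p[2]+49.8
    print("along,lat,rodz",round(along,1),round(lat,1),round(z,1))
    B=np.array([*(p[:2]+30*u[:2]),z]); tip=B+105*u
    pb,pt=proj(S,B),proj(S,tip); d=(pt-pb)/np.linalg.norm(pt-pb); m=np.array([-d[1],d[0]])
    L=np.linalg.norm(pt-pb); blur=cv2.GaussianBlur(g,(0,0),.6)
    samp=lambda q:cv2.remap(blur.astype(np.float32),np.float32([[q[0]]]),np.float32([[q[1]]]),1)[0,0]
    pts=[]; ks=np.arange(-6,6.01,.25)
    for s in np.arange(.2*L,L+8,1.):
        w=np.array([samp(pb+s*d+k*m) for k in ks]); w0=np.clip(w-(w.min()+w.max())/2,0,None); pts.append((s-L,(w0*ks).sum()/max(w0.sum(),1e-6),w.max()))
    print("along-L, perp offset(px,+down), max:",[(round(x,1),round(float(y),2),int(w)) for x,y,w in pts])
    rc=proj(S,e+5*u); x0,y0=(rc-12).astype(int); print("ring mid expected",rc.round(2),"mm->px lat",(proj(S,e+n)-proj(S,e)).round(3),"z",(proj(S,e+[0,0,1])-proj(S,e)).round(3),"u",(proj(S,e+u)-proj(S,e)).round(3))
    print("tip exp",pt.round(2),"base",pb.round(2),"dir",d.round(3))
    print(x0,y0); print("\n".join(" ".join(f"{int(v):3d}" for v in g[y,x0:x0+26]) for y in range(y0,y0+22)))
run()
E
python3 go.py 435 252.8 54.5 -70; python3 meas.py
```

```text
t 16.55 pos [436.8 254.3  56.6] yaw -70.1 w 39.9 F [ 0.2 -0.9 -1.5] q [ 0.5   0.44  1.98 -0.    0.72  1.73]
shift tool mm [2.1 0.8 2.2] turn deg [-0.1  -0.24 -0.04]
along,lat,rodz -161.6 0.9 106.7
along-L, perp offset(px,+down), max: [(np.float64(-19.6), 2.46, 139), (np.float64(-18.6), 2.51, 143), (np.float64(-17.6), 2.61, 138), (np.float64(-16.6), 2.43, 137), (np.float64(-15.6), 2.46, 142), (np.float64(-14.6), 2.4, 142), (np.float64(-13.6), 2.31, 143), (np.float64(-12.6), 2.35, 136), (np.float64(-11.6), 2.32, 132), (np.float64(-10.6), 2.25, 136), (np.float64(-9.6), 2.26, 133), (np.float64(-8.6), 2.57, 140), (np.float64(-7.6), 2.62, 146), (np.float64(-6.6), 2.4, 135), (np.float64(-5.6), 2.21, 142), (np.float64(-4.6), 2.1, 137), (np.float64(-3.6), 2.3, 131), (np.float64(-2.6), 2.69, 143), (np.float64(-1.6), 3.32, 158), (np.float64(-0.6), 4.71, 166), (np.float64(0.4), 4.78, 167), (np.float64(1.4), 4.78, 167), (np.float64(2.4), 4.79, 170), (np.float64(3.4), 4.91, 169), (np.float64(4.4), 4.99, 151), (np.float64(5.4), 4.29, 113), (np.float64(6.4), 2.23, 87), (np.float64(7.4), 1.55, 85)]
r
[... 1756 characters left out ...]
  29  49  73  80  82  76  83  78  64  94 122 127 136 141 138 134 135 134 134
117  89  70  67  67  75  76  91 103 130 142 128 105  81  72  75 125 143 138 136 138 137 137 140 137 141
 82  80  87  96 123 133 119 128 141 159 158 159 151 105  78  89 122 125 119 125 114 115 113 114 112 117
124 132 128 128 143 161 147 152 169 173 175 187 171 117  84  80  88  73  61  67  51  40  46  35  24  18
138 136 144 134 125 149 166 175 175 166 161 152 127  90  87  69  37  16  19  21  25  28  29  32  28  18
160 125 125  97  68  99 155 162 152 139  95  59  41  69  88  73  44  28  33  39  43  44  30  21  25  17
153 110  97 117 108 125 140 115  84  70  47  18  24  61  87  77  43  30  36  47  44  29   5  17  23  34
```

Request:
carry_out --pt "0.003 0.001 -0.01 0 -0.2 0" --pt "0 0 -0.008 0 0 0" --pt "0 0 0 0 0 0"

```text
t: 16.98
ee_pos: [456.6, 260.6, 54.4]
orientation: [2.035, 0.357, -2.029]
ft_force: [-0.7, -0.6, -1.8]
width: 40.1
```

```bash
python3 go.py 450 258.3 53.7 -70; python3 meas.py | grep -v perp
python3 - <<'E'
from h import *
g=cam("side")[0]; print("rod area 184-214 x 124-146 (min ch)")
m=g.min(2)
print("\n".join(str(y)+": "+" ".join(f"{int(v):3d}" for v in m[y,184:212]) for y in range(124,146)))
E
```

```text
t 16.98 pos [456.6 260.6  54.4] yaw -70.06 w 40.1 F [-0.7 -0.6 -1.8] q [ 0.5   0.47  1.93 -0.    0.74  1.72]
shift tool mm [ 0.7 -0.   7. ] turn deg [-0.06 -0.17 -0.02]
along,lat,rodz -141.7 -0.1 104.1
ring mid expected [214.46 130.2 ] mm->px lat [-0.182 -0.068] z [-0.018 -0.255] u [ 0.203 -0.079]
tip exp [212.06 130.85] base [189.59 139.54] dir [ 0.933 -0.361]
202 118
 14  12  15   0   0   6   5  10  12  14  11  11   8  18   7  19  17   0   1  67 110 134 137 132 132 134
 20  13  14  18  13  11  16   6  23  11  12   7  12   2   0   1  10  14   0   4  39 104 131 136 135 133
 15  15   0  22  16  20  17   0  19  13  15  15   0   0  21   0  18  18  19   9   4  41 115 133 135 133
 15  13  11  24  23  21  20  21  26  21  23  18   7  20  13  18  18  14  17  20   5   9 104 131 133 133
 29  12  26  16  19  25  16  26  23  23  18  27  22   3  23  12  13   5   7   0   8   0 102 120 123 126
 26  19  12  18  18  24  20  15  11   4   7   8   1  12  16   6  18   1  19  19  11   1 102 120 117 123
 22  11  14  10   0   6  11  16   8   8   0  16   3  11   0   0  12   0  12   5  13   4 114 131 112 114

[... 3469 characters left out ...]
40:  20   7   3  16  18   7  20   7  48  99 131 142 148 153 122 118 145 102  99 115 139 139 133  94  63  50  64  83
141:  19  10  16   9  16  10  17   7  46 124 144 156 141 143 106 102 118 108 130 142 123  76  52  44  27  25  73  92
142:  16  11  20   8  20  15  12   4  27 132 170 163 114 105 105 134 138 132 101  68  47  26  28  24  33  29  78  90
143:   8   0  18  14   8  23   5  15  18 129 157 111 102 139 138 121  80  69  52  23  23  32  40  28  32  31  72  94
144:  23  13  19   6  23  10   6  17   2  79  86 101 130 129  85  60  69  82  62  31  33  36  37  39  33  21  68  92
145:  10  21  12  15   1  22   4   8  16  77 109 138 124  78  51  34  75  90  64  35  38  39  36  35  29  32  71  90
```

Request:
carry_out --pt "0.001 0 -0.005 0 -0.2 0" --pt "0 0 -0.006 0 0 0" --pt "0 0 -0.006 0 0 0" --pt "0 0 0 0 0 0"

```text
t: 17.58
ee_pos: [472.6, 266.4, 53.1]
orientation: [2.03, 0.356, -2.034]
ft_force: [-0.3, 0.4, -1.7]
width: 40.1
```

```bash
python3 go.py 475.6 267.6 53.5 -70; python3 meas.py | grep -v perp|tail -22|cut -c1-84
```

```text
t 17.57 pos [472.6 266.4  53.1] yaw -70.05 w 40.1 F [-0.3  0.4 -1.7] q [ 0.49  0.49  1.89 -0.    0.76  1.71]
shift tool mm [-0.4 -0.1 -3.2] turn deg [-0.05  0.11 -0.03]
 17  17   5  22   9  13  16   9  11   0   8   6   6  13  14   7   3   8   0  72 107 
 15  10   9  13  17   9   5   1  28  13   9   0  14   6   5  12   8   0  11   0  36 
 15  21   7   8   5  21  20  22  20  18  23   0   7   3  13   0  27   7   7   7  12 
 15  14  15  24  33  14  13  27  29  16  19  17  19  16   6  24  16  17  13  14   6 
 10  10  13  24  22  13  31  26  19  23  22  20  19   7  12   7  15   0   1   7  12 
 13  11  23   2  17   8  18  13  16   1   6  18   6   0  10   8   3  19  19  17   7 
 16   9  16  12  10  12   3   5   7   9   9   0   0  11  14   0  11  16   3   6   2 
 15   5  14  13  16  19   4  10   7   9   5   6  46  58  41   9   0  12   3  10  11 
 15   0  10  17   9  18   9  11  11  11   4  46  86 124 133 105  49   0  23   8   0 
  9  10  10  12   9   6  13   0  16   1  40  73  89 131 168 157 100  23   0   9  16 
 14  23   7  14  17  15   5   9   1   0  48  64  54  42  97 141 131  68   4   6  
[... 237 characters left out ...]
  78  49  49  74  83 
  9   0  34 115 132 124 155 157 129 102  67  47  62  67  72  70  69  82  99 122 130 
 51 102 126 175 173 137 110  90  72  75  73  77  78  70  73  65  94 127 123 134 136 
119 151 150 118  98  76  75  92  98 126 145 132 110  78  81  81 126 142 137 137 141 
129 100  79  78 100 103 104 133 145 142 128 127 132  99  78  91 125 124 123 124 118 
 76  86 101 116 143 163 130 122 145  99  94 123 141 115  82  86  82  71  65  66  55 
105 123 142 158 141 153 116 100 108 101 125 142 118  91  87  65  39  22  12  24  36 
161 127 120 140 101 100 109 135 139 133  89  63  43  64  89  76  44  34  36  37  44 
155 112  97 110 107 123 142 119  86  72  47  25  20  64  84  76  39  29  31  36  41
```

Request:
carry_out --pt "0 0 -0.006 0 0 0" --pt "0 0 -0.006 0 0 0" --pt "0 0 0 0 0 0"

```text
t: 18.0
ee_pos: [484.2, 270.6, 53.0]
orientation: [2.029, 0.356, -2.034]
ft_force: [0.4, -0.2, -1.1]
width: 39.7
```

```bash
python3 go.py 475.6 267.6 53.2 -70; python3 meas.py | grep -v perp|tail -15|cut -c1-100
```

```text
t 18.0 pos [484.2 270.6  53. ] yaw -70.05 w 39.7 F [ 0.4 -0.2 -1.1] q [ 0.49  0.51  1.86 -0.    0.77  1.71]
shift tool mm [-0.1 -0.1  9.1] turn deg [-0.05  0.14 -0.04]
 22  17  12  16  17  13  15   8   5   1  11   6  38  57  36   5   4  12  21  16   1   0 107 132 124 
 18   9   7   3  25   8   0   6  12  14   8  38  82 124 135 107  49   7  14  20  10   3  84 128 130 
 18  13  10  17   0   8   0  13   4   9  35  72  85 128 160 162  98  23   0   0  10   0  85 134 137 
 17  12   8   8  14  25   8   6   3   5  45  60  49  44  97 140 128  65   1  14  11   0  78 129 137 
 14   4  11   0   8  11   2   3   0   0  57 127 131 109  82 104 131  79   2  13   3   4  57 115 131 
 21   4   4  11   0   1   0  32  54 100 132 171 170 145  96  92  98  62   0   0   0   0  52  99 118 
 10  12   5   0   7  47 110 127 127 150 148 122  96  71  66  73  72  57  48  68  76  77  94 106 117 
  0   0  41 115 127 124 164 157 132 102  71  49  64  62  65  69  65  85  98 121 134 128 126 122 127 
 55 104 127 170 170 141 111  90  72  78  77  76  77  71  70  61  98 124 123 134 138 136 136 135 131 
123 153 150 118  97  76  73  91 103 126 138 136 108  82  78  78 122 142 143 137 137 137 139 136 141 
134 104  77  80 102 102 109 130 148 139 128 123 132 101  78  91 119 125 117 123 119 115 115 113 114 
 74  83 102 117 141 164 128 120 139 100 101 127 141 106  80  82  84  72  66  65  54  40  41  28  20 
105 119 140 157 142 155 111  99 111 103 125 140 116  93  82  68  33  19  15  24  33  22  24  33  33 
161 149 135 137 103  99 117 138 137 131  93  67  43  67  90  72  38  30  29  35  36  27  32  20  25 
151 153 124 107 106 126 138 119  87  72  47  29  22  63  88  75  41  25  40  32  33  28  15  13  23
```

Request:
carry_out --pt "-0.001 0 -0.008 0 0 0" --pt "0 0 -0.008 0 0 0" --pt "0 0 -0.008 0 0 0" --pt "0 0 -0.008 0 0 0" --pt "0 0 0 0 0 0"

```text
t: 18.68
ee_pos: [516.4, 282.2, 53.9]
orientation: [2.029, 0.356, -2.034]
ft_force: [-0.3, 0.2, -1.6]
width: 39.8
```

```bash
python3 go.py 561 298.8 53.2 -70
```

```text
t 18.68 pos [516.4 282.2  53.9] yaw -70.05 w 39.8 F [-0.3  0.2 -1.6] q [ 0.48  0.54  1.79 -0.    0.81  1.7 ]
shift tool mm [  0.6  -0.3 -47.6] turn deg [-0.05  0.14 -0.03]
```

Request:
carry_out --pt "0 0 -0.008 0 0 0" --pt "0 0 -0.008 0 0 0" --pt "0 0 -0.008 0 0 0" --pt "0 0 -0.007 0 0 0" --pt "0 0 0 0 0 0"

```text
t: 19.3
ee_pos: [547.5, 293.5, 53.7]
orientation: [2.029, 0.356, -2.034]
ft_force: [-0.3, -0.2, -2.3]
width: 39.9
```

```bash
python3 go.py 561 298.8 53.2 -70
```

```text
t 19.3 pos [547.5 293.5  53.7] yaw -70.04 w 39.9 F [-0.3 -0.2 -2.3] q [ 0.47  0.58  1.71 -0.    0.85  1.7 ]
shift tool mm [  0.4  -0.4 -14.5] turn deg [-0.04  0.16 -0.04]
```

Now small steps until contact with the eye.

Request:
carry_out --pt "0 0 -0.004 0 0 0" --pt "0 0 -0.004 0 0 0" --pt "0 0 0 0 0 0"

```text
t: 19.68
ee_pos: [555.0, 296.2, 53.5]
orientation: [2.028, 0.356, -2.035]
ft_force: [-0.4, -0.4, -1.8]
width: 39.7
```

Request:
carry_out --pt "0 0 -0.003 0 0 0" --pt "0 0 0 0 0 0"

```text
t: 19.92
ee_pos: [557.9, 297.3, 53.5]
orientation: [2.028, 0.356, -2.035]
ft_force: [-0.1, -0.3, -2.7]
width: 39.8
```

Request:
carry_out --pt "0 0 -0.002 0 0 0" --pt "0 0 0 0 0 0"

```text
t: 20.18
ee_pos: [559.8, 297.9, 53.5]
orientation: [2.028, 0.356, -2.035]
ft_force: [1.1, 0.2, -0.7]
width: 39.9
```

Request:
carry_out --pt "0 0 -0.002 0 0 0" --pt "0 0 0 0 0 0"

```text
t: 20.42
ee_pos: [561.8, 298.7, 53.5]
orientation: [2.028, 0.356, -2.035]
ft_force: [0.1, 0.7, -2.1]
width: 39.5
```

Request:
carry_out --pt "0 0 -0.002 0 0 0" --pt "0 0 0 0 0 0"

```text
t: 20.68
ee_pos: [563.8, 299.4, 53.5]
orientation: [2.028, 0.356, -2.035]
ft_force: [0.3, -0.0, -1.0]
width: 39.9
```

Request:
carry_out --pt "0 0 -0.002 0 0 0" --pt "0 0 0 0 0 0"

```text
t: 20.92
ee_pos: [565.8, 300.1, 53.4]
orientation: [2.028, 0.356, -2.035]
ft_force: [-0.3, 0.2, -1.2]
width: 40.0
```

Request:
carry_out --pt "0 0 -0.002 0 0 0" --pt "0 0 0 0 0 0"

```text
t: 21.18
ee_pos: [567.8, 300.8, 53.4]
orientation: [2.028, 0.356, -2.035]
ft_force: [0.1, 0.5, -1.4]
width: 40.1
```

Request:
carry_out --pt "0 0 -0.002 0 0 0" --pt "0 0 0 0 0 0"

```text
t: 21.42
ee_pos: [568.1, 300.9, 53.1]
orientation: [2.024, 0.355, -2.039]
ft_force: [0.7, 0.4, -0.8]
width: 39.7
```

Run:
```python
from h import *
S=cam("side")
im=(255*(S[0][105:180,170:270]/255.)**0.6).astype(np.uint8)
cv2.imwrite("pics/c10.png",cv2.resize(im,(800,600),interpolation=cv2.INTER_CUBIC))
c=np.array([609.8,252.7]); a=np.radians(20.05); u=np.array([np.cos(a),np.sin(a),0]); n=np.array([-u[1],u[0],0])
m=S[0].min(2)
h=cv2.cvtColor(S[0],cv2.COLOR_BGR2HSV)
print("\n".join(str(y)+": "+" ".join(f"{int(v):3d}" for v in m[y,198:232]) for y in range(122,140)))
print("\n".join(str(y)+": "+" ".join(f"{int(v):3d}" for v in h[y,198:232,1]) for y in range(122,140)))
print(proj(S,np.array([*c,103])+60*n), proj(S,np.array([*c,103])+60*n+95*u))
```

```text
122:  10  24  25  11   6  10   7  14  12  20  19  32   7  19  22  17   2  27  16  16   5   3  15   4   0   0 100 122 124 130 132 130 127 137
123:  27  19  29  17  13  13   5   6  12  16  21  21  15  14   7   0  22  17  16  10  19   1   3  14   6   0 101 118 110 121 135 151 149 148
124:  24  21  12  20   1  20  12   7   2   4  18   1  10  20  16  17  16  16  22  22  13  17   0   8   0   0 109 126 132 140 150 163 152 123
125:  18  13  12  13  19  15   0   2   1  23   5  14  15  10  18  14  10   8  18  11   1   0   8   0  30  45 134 160 159 155 136 107  87  79
126:   9   7   6   3  18  14   8  16   5   6   0  10  19  13  24  15   5  21  19  59  36   0  35 109 133 121 151 145 113  96  77  76  90 110
127:   0  13   0  13  17  19  15  25  16  15  17   7   9  16   5  18  19  17  37  58 107 121 123 159 164 134 106  87  84 104  99 109 116 120
128:  22   0  11  17  20  14   9   6  23   0  12  16  13  13  10  16  12  24   6   0 141 170 147 121  85  55  67 102 128 143 138 130 120 112
129:  22  13  20  15   8  14   7   5  10  12   9   7   8   2  14  12   5  12   3   0 105 102  68  49  28   0  57 
[... 3331 characters left out ...]
 168 184 179 150 255 247 104  73  67  73  71  66  63  58  64  74 120 154 182 222
136: 197 226 200 203 190 194 225 166 183 164 221 241 194 191 202 161 172 221 140 138  95  75  50  53  13   6  45 148 194 219 221 223 208 234
137: 208 194 205 192 203 226 156 221 225 202 181 194 175 212 217 132 136  91  66  43  17  57 100  87 174 218 204 199 208 221 222 218 226 232
138: 225 190 181 212 199 188 179 210 223 218 229 195 200 170 113 112  82  32  32  32  55  97 182 180 187 199 205 210 206 197 213 199 207 213
139: 200 213 192 216 205 248 164 211 232 190 183 154 108  57  58  24  39  60  35  58 155 188 194 201 190 221 204 211 198 197 205 199 192 195
[213.44151442 130.58838551] [231.98727398 123.40501969]
```

Request:
carry_out --pt "0 0 -0.003 0 0 0"

```text
t: 21.6
ee_pos: [568.1, 300.9, 53.0]
orientation: [2.017, 0.353, -2.044]
ft_force: [-14.8, -3.6, 11.8]
width: 40.0
```

```bash
python3 go.py 561 298.8 53.2 -70
```

```text
t 21.6 pos [568.1 300.9  53. ] yaw -70.04 w 40.0 F [-14.8  -3.6  11.8] q [0.47 0.61 1.65 0.   0.89 1.69]
shift tool mm [-0.1 -0.5  7.4] turn deg [-0.04  0.78 -0.07]
```

View pics/c10.png

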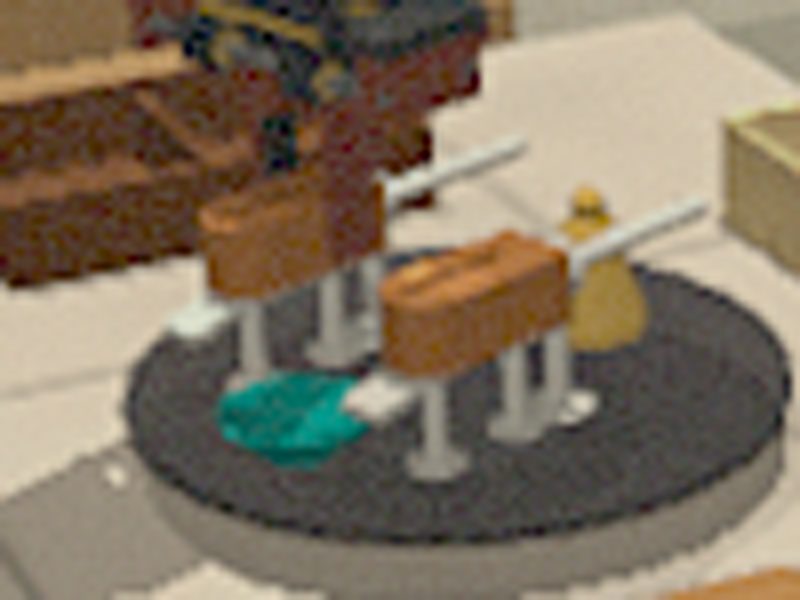

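The tree is fully home: wood against the eye and rod through, matching tree_2. The contact force is about 15 N along the axis. I'll relieve the small pitch, release and withdraw upward.

Request:
carry_out --pt "0 0 0 0 0.7 0" --pt "0 0 0 0 0 0"

```text
t: 21.85
ee_pos: [568.4, 301.0, 53.1]
orientation: [2.031, 0.356, -2.032]
ft_force: [-0.2, -0.1, -1.8]
width: 39.9
```

Request:
carry_out --pt "0 0 0 0 0 0" --pt "0 0 0 0 0 0" --pt "0 0 0 0 0 0" --pt "0 0 0 0 0 0" --grip 0.3

```text
t: 22.35
ee_pos: [570.1, 301.8, 53.9]
orientation: [2.035, 0.357, -2.029]
ft_force: [-0.7, -0.5, 0.2]
width: 61.5
```

```bash
python3 go.py 568 300.9 200 -70
```

```text
t 22.35 pos [570.1 301.8  53.9] yaw -70.04 w 61.5 F [-0.7 -0.5  0.2] q [ 0.47  0.61  1.66 -0.    0.87  1.69]
shift tool mm [-146.1    0.2    1.9] turn deg [-0.04 -0.16 -0.05]
```

Request:
carry_out --pt "-0.015 0 0 0 0 0" --pt "-0.03 0 0 0 0 0" --pt "-0.04 0 0 0 0 0" --pt "-0.04 0 0 0 0 0" --pt "-0.04 0 0 0 0 0" --pt "0 -0.02 0.05 0 0 0" --pt "0 -0.02 0.05 0 0 0" --pt "0 0 0 0 0 0"

```text
t: 23.35
ee_pos: [461.1, 305.9, 232.0]
orientation: [2.045, 0.36, -2.023]
ft_force: [-0.1, -0.2, 0.4]
width: 61.6
```

```bash
python3 go.py 568 300.9 200 -70
python3 - <<'E'
from h import *
T=cam("top");S=cam("side")
for n,c in(("top",T),("side",S)):
    h=cv2.cvtColor(c[0],cv2.COLOR_BGR2HSV); m=cv2.inRange(h,(3,140,80),(16,255,255))
    x0,y0,x1,y1=(115,135,205,225) if n=="top" else (180,110,262,180)
    z=np.zeros_like(m); z[y0:y1,x0:x1]=m[y0:y1,x0:x1]
    for k in cv2.findContours(z,0,2)[0]:
        if cv2.contourArea(k)>60: r=cv2.minAreaRect(k); print(n,np.round(r[0],1),np.round(r[1],1),round(r[2],1))
    o=np.load(n+"0.npy"); d=cv2.absdiff(c[0],o).max(2)
    print(n,"diff px in tin/jar/brush/dish zones")
c=np.array([609.8,252.7]); a=np.radians(20.05); u=np.array([np.cos(a),np.sin(a)]); n=np.array([-u[1],u[0]])
for s in(60,-60):
    p=c+s*n; print("expected wood top centre",proj(T,[*(p-45*u),121]).round(1),proj(S,[*(p-45*u),103]).round(1)," tip",proj(T,[*(p+105*u),103]).round(1),proj(S,[*(p+105*u),103]).round(1))
m=T[0].min(2); print("\n".join(str(y)+": "+" ".join(f"{int(v):3d}" for v in m[y,116:142]) for y in range(148,180)))
m=S[0].min(2); print("side\n"+"\n".join(str(y)+": "+" ".join(f"{int(v):3d}" for v in m[y,216:262]) for y in range(118,142)))
cv2.imwrite("pics/final.png",S[0])
E
```

```text
t 23.35 pos [461.1 305.9 232. ] yaw -70.11 w 61.6 F [-0.1 -0.2  0.4] q [ 0.57  0.26  1.75 -0.    1.12  1.79]
shift tool mm [ 33.   41.1 -98.4] turn deg [-0.11 -0.61  0.05]
top [143.3 186.3] [23.8 10.4] 54.2
top [172.8 177.8] [24.  11.1] 71.6
top diff px in tin/jar/brush/dish zones
side [228.3 138.1] [ 6.7 23.2] 68.2
side [205.3 129.9] [10.5 21.3] 54.8
side [194.8 111.1] [ 4.1 30.4] 80.5
side diff px in tin/jar/brush/dish zones
expected wood top centre [141.3 189.5] [204.1 134.2]  tip [130.7 153.4] [233.9 122.7]
expected wood top centre [173.1 178.4] [227.1 143.2]  tip [161.5 142.9] [256.9 130.5]
148: 120 120 120 119 118 119  98  90 118 126 126 125 126 126 130 126 118 105  78  50  47  48  45  44  43  42
149: 121 119 119 120 118 118  91  94 121 125 124 127 125 127 126 113  94  51  50  45  44  43  47  42  41  38
150: 117 119 122 120 121 120  89  96 122 124 129 127 124 126 115  78  54  43  44  42  45  40  44  39  33  40
151: 120 118 118 119 121 118  89  98 119 124 128 127 126 115  80  50  44  42  47  44  44  39  38  42  40  42
152: 119 119 121 122 122 121  88  98 120 121 125 125 119  81 
[... 6831 characters left out ...]
7  26  33  32  32  36  33  25  26  18  13   0   5  95  95  48  22  17  26  25  15  24  36  83  96 113 121 129 143 142 138 142 139 136
139:  91  73  36  29  27  36  26  22  14  18  14  30  32  29  37  32  30  30  28  17  13  17   7  17  11  71  72  39  24  29  26  23  29  33  26  25  24  32  43  80 110 132 143 144 141 141
140:  84  59  36  27  21  16  22  18  17  31  27  35  25  29  34  23  25  18  12   0  11  20  16  13  12  48  55  38  25  31  31  28  19  25  35  33  36  26  28  26  32  79 111 123 132 140
141:  75  38  24  15  28   6  21  28  30  24  33  29  27  25  16  16  16  14  23  19  12  13  16  11  13  31  37  32  25  28  27  27  29  20  30  33  33  37  35  31  32  24  20  55  78 114
```

Run:
```python
from h import *
T=cam("top");S=cam("side")
k=lambda c,u,v,w,h,s:cv2.resize((255*(c[0][v:v+h,u:u+w]/255.)**.7).astype(np.uint8),(w*s,h*s),interpolation=cv2.INTER_CUBIC)
cv2.imwrite("pics/c11.png",np.hstack([k(T,110,130,100,100,4),k(S,175,105,100,100,4)]))
for n,c,B in(("top",T,{"tin":(262,198,290,226),"jar":(308,195,330,218),"brush":(215,160,235,210),"dish":(152,186,180,214)}),):
    o=np.load("top0.npy")
    for b,(x0,y0,x1,y1) in B.items(): print(b,cv2.phaseCorrelate(o[y0:y1,x0:x1].mean(2),c[0][y0:y1,x0:x1].mean(2)))
```

```text
tin ((0.026089800810133568, 0.010510111438051695), 0.9504329292630278)
jar ((-0.027010506095221487, -0.02758952102839629), 1.0069319494158595)
brush ((-0.08559640107176314, 0.21092437751644155), 0.86683573062464)
dish ((-0.022498635410780565, 0.03501674233448071), 0.9906000741432387)
```

```bash
python3 -c "
from workcell import ctrl
print(ctrl.close_job())"
```

```text
the job is handed in; nothing more can be done
None
```

I pulled tree_1 out of the boot by its rod, regripped it by the wood and turned it about 165°. I then pushed the rod through the free stand's eye (eye_a) until the wood stopped at about 15 N, released it and backed the gripper clear. The job was handed in at about 23.5 s on the robot clock.

**Checks that passed:**
- **Seating:** in the last top view tree_1's rod shows the same length beyond its eye as tree_2's does, about 22 pixel rows each.
- **tree_2:** it is within 0.2 px of where it started.
- **Dish, tin and jar:** shifts since the start are under 0.04 px.

**Problems and gaps:**
- **Missed first grip:** the fingertips really sit about 37 mm above the reported TCP. The first close went above the rod without touching it, and I corrected for the offset after that.
- **Shoe brush:** it reads a 0.2 px shift (under 1 mm). Nothing came near it, so I take this as shadow.
- **Tree position:** the top colour mask put tree_1's wood about 4 px from its expected place. I think the gripper was partly covering it.
- **Last picture:** the viewer refused it because the 12-picture limit was reached. The final state rests on the pixel numbers and on the picture taken while the tree was seated but still gripped. That it lies flat was not confirmed in a picture after release.
- **Not rechecked:** I did not measure the doorstop or spray bottle at the end.

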